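Shift the tube roller into the blue gear

ROBOT

A 6-joint arm with a two-finger parallel gripper is mounted at the origin on the work surface. World frame = base frame: x ahead of the robot, y to its left, z up, the work surface at z = 0. Lengths are in mm, angles in rad, forces in N, time in s.
With the tool pointing down it reaches from about 350 to 975 mm from the base axis. Payload 7.1 kg.
Tool frame: the origin (TCP) lies where the fingers leave the gripper's body, on its centre line; the fingertips stand 80 mm ahead of it and the grasp point (between the pads) lies 61 mm ahead of it; z points along the fingers, y is the line along which they close (so a half turn about z gives the same grasp; the last joint's range is limited). The gripper opens to 88 mm and grips with 3 to 60 N. Pads are 20 mm wide; open, the fingers measure 115 mm over their backs; the gripper's body (75 mm by 178 mm) begins 61 mm behind the grasp point.
Start: joints at [-1.251, 0.423, 1.63, -0, 1.089, -0.019], TCP at [207.739, -589.449, 302.675] pointing down, gripper open.
Joint ranges: [-3, 3], [-0.9, 2.11], [0.09, 2.58], [-1.31, 4.45], [0.11, 2.69], [-2.54, 2.54]. Speed limits (rad/s): [2.39, 2.39, 3.01, 3.14, 3.14, 3.14].

INTERFACE

Orientations are given as a unit quaternion [x, y, z, w].
In Python, from cell import bot gives the robot as it stands. Calls block until the motion is done:
- bot.goto(position, orientation): joint-space move of the TCP to a pose.
- bot.line_to(position, orientation=None, feed=150, threshold=None): straight line of the TCP; orientation=None keeps the orientation; feed is the mean speed in mm/s. With threshold (N) it stops when the force on the tool has changed by that much, and returns True; else False.
- bot.goto_joints(angles): joint-space move.
- bot.command_gripper(opening, strength=None): finger opening in mm; strength is the grip in N (None keeps the last); returns when the fingers have stopped.
- bot.dwell(seconds).
- bot.ik(position, orientation): joint angles nearest the present ones, or None.
- bot.observe(): the state.
- bot.capture(name): name is "scene" or "side" or "wrist"; returns a dict with "img" (480x640x3 uint8, red, green, blue), "K" (3x3 intrinsics, pixels), "R" (3x3) and "t" (3): a world point X has camera coordinates R X + t. Camera axes: x right, y down, z forward; pixel columns grow to the right and rows downward; lengths in mm; the calibration is good to about 2 mm. A picture is of the moment at which its call begins. There is no depth.
A pose or a line that the arm cannot do raises bot.IKError and nothing moves.
- bot.sign_off(): hands the job in; it is judged then, once.
The state is a dict: "t": time; "joint_positions": joint angles; "joint_velocities": joint speeds; "joint_efforts": joint torques, N m; "tool_pos": TCP position; "tcp_rot": TCP orientation; "wrist_force": force on the tool from outside, world axes, zero at the start; "ft_torque": the same for the moment, N m; "finger_gap": finger opening in mm; "grasp_force": force on a finger pad.
Only numpy, scipy, OpenCV 4.12 (cv2) and the standard library are available. Lean on these libraries where they do the work, as an engineer would, in place of code of your own. Each camera call takes 0.05 s, during which the arm holds its last target. There are 200 camera calls.

TASK

The tube roller's gear lever is parked in the slot with the red dot. Gently push it with your fingertips, without gripping it, back to the crossbar of the gate, along it and then fully home into the slot with the blue dot, without shifting it into any other gear on the way. Leave the bottle, the slide box and the tube rack standing where they are.

Things in the scene. Friction and masses are not known exactly. Their poses are not given: they have to be found in the camera images.
- mixer: fixed white laboratory tube roller. Origin on the table under the gate's centre, z up, x from the robot's side towards the rollers, y left. Gear head 152 (x) by 130 mm (y), bright metal gate plate on top at z = 110 mm. Roller deck behind it: x = 76 to 311 mm, 360 mm wide, 90 mm high with tubes. The lever pivots in the head 20 mm above the table.
- gate (a point): centre of the gate on the plate's top, axes as the mixer's. Crossbar along y at x = 0, y = -25 to +25 mm. Columns: y = +25 has a slot only towards -x (parking, red dot); y = 0 and y = -25 each have one towards +x and one towards -x. Slots are 15 mm wide for the 10 mm stem: it enters when within about 2.5 mm of the column (5 mm at the grip).
- grip (a point): centre of the lever's black grip with a red band: an upright cylinder 32 mm in diameter and 42 mm tall on the lever's axis, 170 mm from the pivot (190 mm above the table when the lever is upright). Fully in a slot it is 50 mm from the crossbar's line along the mixer's x; the columns are 47 mm apart at this height.
- stem (a point): point on the axis of the lever's steel stem (10 mm in diameter) about level with the gate plate, 84 mm from the pivot
- lever (a joint): tilt of the lever along the mixer's x, rad: 0 on the crossbar, +0.30 (stop) fully home in a far slot (mixer's +x), -0.30 (stop) fully home in a near slot. The lever has no spring; friction holds it where it is left, and about 3 N at the grip moves it.
- yoke (a joint): tilt of the lever along the mixer's y, rad: +0.278 (stop) in the left column (parking), 0 in the middle column, -0.278 (stop) in the right column. Free only while the lever is on the crossbar, where lever has about 0.03 rad of play either way; friction as for lever.
- blue_dot: blue disc, 21 mm in diameter, 2 mm thick, on the gate plate just beyond the closed end of the slot it marks: in the mixer's frame x = +54 or -54, y = 0 or -25 mm. Origin under its centre, axes as the mixer's. Green, yellow and black discs mark the other three gears, a red one the parking slot (x = -54, y = +25); which gear has which colour changes, save red.
- bottle: amber bottle with a blue cap, 54 mm in diameter, 120 mm tall, loose, to the left of the gear head; origin at the centre of its underside
- slide_box: red box of slides, 80 by 55 by 32 mm, loose, to the right of the gear head; origin at the centre of its underside
- tube_rack: white block 40 by 100 by 45 mm with three tubes with blue caps standing in it, 108 mm tall in all, loose, on the robot's side of the gear head; origin at the centre of its underside
Mind the look-alikes: they are no part of the job. Of the things that look like the bottle, take the one that is farthest from the robot's base at the start.

How it is judged:
By the outcome, as a careful person would: the job done as asked, in the order asked, and still so for the second after the job is handed in, with the robot touching nothing.
It also fails if it takes over 51 s, if anything falls off the work surface, if the arm or the gripper's body presses on something with over 40 N, if the wrist force passes 120 N, or if a joint passes its speed limit or range.

## Working session

There is one attempt and no reset: what is moved stays moved. The work goes in short steps, each a Python script; the robot and the scene stay as the last script left them, time stands still between calls to the robot, and variables do not carry over. Pictures are saved under pics/ and viewed, at most 10 in all, crops included, and the job is handed in when it is done.

```bash
ls; mkdir -p pics
python3 - <<'E'
from cell import bot
import cv2,pickle
d={}
for n in("scene","side","wrist"):
    c=bot.capture(n);d[n]=c;cv2.imwrite(f"pics/{n}0.png",c["img"][:,:,::-1])
    print(n,c["K"].tolist(),(-c["R"].T@c["t"]).round(0))
pickle.dump(d,open("d0.pkl","wb"))
print(bot.observe())
E
```

```text
pics
scene [[508.98981751529607, 0.0, 314.4800255107866], [0.0, 508.98981751529607, 241.38153451270304], [0.0, 0.0, 1.0]] [1072. -157.  595.]
side [[466.59378942326424, 0.0, 328.30887816212925], [0.0, 466.59378942326424, 233.83200005144803], [0.0, 0.0, 1.0]] [ 319. -539.  681.]
wrist [[359.66806810856144, 0.0, 319.8397688658457], [0.0, 359.66806810856144, 235.63650977543338], [0.0, 0.0, 1.0]] [ 276. -565.  384.]
{'t': 0.15, 'joint_positions': array([-1.25097817e+00,  4.23659090e-01,  1.63043855e+00,  5.53639815e-06,
        1.08864503e+00, -1.90041527e-02]), 'joint_velocities': array([-0.00100958, -0.00096722, -0.00230651, -0.00101881,  0.00134225,
       -0.00019714]), 'joint_efforts': array([ 1.33281308e-03, -5.44981134e+01, -2.73919594e+01,  6.43477379e-02,
        2.03870708e-02, -6.93077595e-05]), 'tool_pos': array([ 207.65971098, -589.16115489,  302.11393955]), 'tcp_rot': array([ 9.85684272e-01,  1.68600670e-01, -8.37351699e-05, -5.68882699e-04]), 'wrist_force': array([-0.68374014, -0.60523101,  0.0652449 ]), 'ft_torque': array([-0.03837925,  0.04205782,  0.00036325]), 'grasp_force': 0.0, 'finger_gap': 87.8350504985006}
```

View pics/scene0.png

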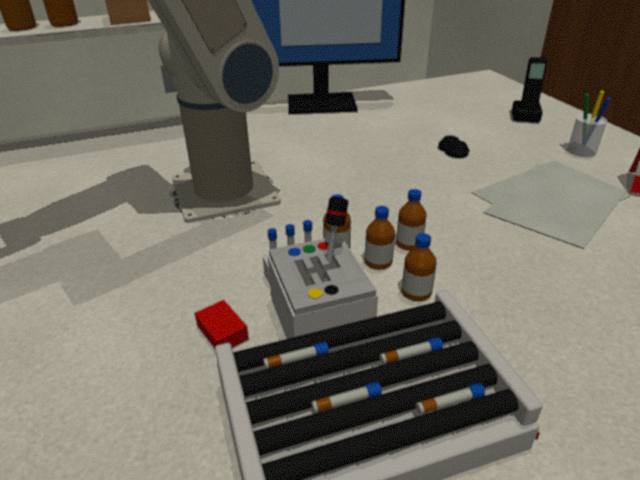

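View pics/side0.png

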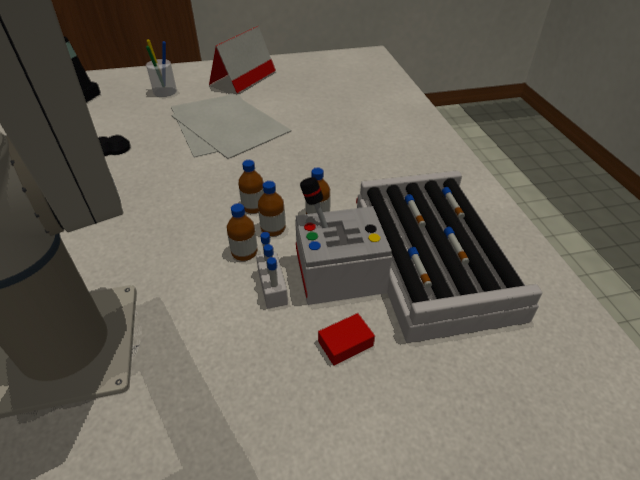

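The lever grip (black with a red band) is at scene (337,210) and side (312,190). 

Things that could be mistaken for what I want:
- **Blue dot:** the real one is the flat disc on the plate at scene (294,252) / side (315,245). The look-alikes are the rack's blue caps at scene (272,234), (290,230), (308,226), the bottle caps at (337,200), (381,213), (414,196), (423,240), and the tubes' blue ends on the rollers.
- **Red dot:** the real one is at scene (323,245) / side (310,228). The red band and the slide box are also red.

The blue dot is in the near row in the right column, so I'll measure it and check a crop.

```bash
cat > vis.py <<'E'
import numpy as np,cv2
def mask(img,col):
    h,s,v=[a.astype(int) for a in cv2.split(cv2.cvtColor(img,cv2.COLOR_RGB2HSV))]
    r={'red':((h<8)|(h>172)),'green':(h>45)&(h<80),'blue':(h>100)&(h<130),'yellow':(h>20)&(h<35)}[col]
    return (r&(s>150)&(v>50)).astype(np.uint8)
def blob(img,col,seed):
    n,l,st,ce=cv2.connectedComponentsWithStats(mask(img,col))
    i=1+np.argmin(np.hypot(*(ce[1:]-seed).T)); return ce[i],st[i,4]
def P(c): return c["K"]@np.c_[c["R"],c["t"]]
def ray(c,p,z):
    C=-c["R"].T@c["t"]; d=c["R"].T@np.linalg.solve(c["K"],[p[0],p[1],1]); return C+d*(z-C[2])/d[2]
def tri(c1,p1,c2,p2):
    X=cv2.triangulatePoints(P(c1),P(c2),np.array(p1,float).reshape(2,1),np.array(p2,float).reshape(2,1))[:,0]; return X[:3]/X[3]
def rigid(M,W):
    m,w=M.mean(0),W.mean(0);a=(M-m);b=(W-w)
    th=np.arctan2((a[:,0]*b[:,1]-a[:,1]*b[:,0]).sum(),(a*b).sum());R=np.array([[np.cos(th),-np.sin(th)],[np.sin(th),np.cos(th)]])
    t=w-R@m;return th,t,np.linalg.norm(M@R.T+t-W,axis=1)
E
python3 - <<'E'
import pickle,numpy as np,cv2
from vis import *
d=pickle.load(open("d0.pkl","rb"));a,b=d["scene"],d["side"]
seeds={'red':((323,245),(310,228)),'green':((309,249),(312,237)),'blue':((294,252),(315,245)),'yellow':((315,293),(374,238))}
mod={'red':(-54,25),'green':(-54,0),'blue':(-54,-25),'yellow':(54,-25)}
W={};
for k,(s1,s2) in seeds.items():
    p,n1=blob(a["img"],k,s1);q,n2=blob(b["img"],k,s2)
    print(k,p.round(1),n1,q.round(1),n2,tri(a,p,b,q).round(1),ray(a,p,112).round(1),ray(b,q,112).round(1)); W[k]=(ray(a,p,112)[:2],ray(b,q,112)[:2])
ks=list(mod);M=np.array([mod[k] for k in ks],float)
for i in(0,1): print(rigid(M,np.array([W[k][i] for k in ks])))
print(rigid(M,np.array([(W[k][0]+W[k][1])/2 for k in ks])))
p,n1=blob(a["img"],'red',(338,211));q,n2=blob(b["img"],'red',(313,191));print('band',p,n1,q,n2,tri(a,p,b,q))
c1=cv2.resize(a["img"][180:320,250:390],(400,400));c2=cv2.resize(b["img"][160:300,260:400],(400,400))
cv2.imwrite("pics/crop.png",np.hstack([c1,c2])[:,:,::-1])
E
```

```text
red [322.7 245.3] 55 [309.3 226.4] 70 [440.1  82.6 111.3] [439.9  83.2 112. ] [440.   80.1 112. ]
green [308.6 248.5] 53 [311.6 235.9] 61 [438.9  58.3 110.4] [439.5  58.8 112. ] [438.7  54.6 112. ]
blue [293.9 251.4] 60 [314.  245.4] 74 [437.9  33.5 110.5] [438.4  34.2 112. ] [437.8  30.  112. ]
yellow [314.9 293. ] 101 [373.9 237.3] 78 [546.2  29.1 111.1] [546.  30. 112.] [545.9  26.3 112. ]
(np.float64(-0.03490976678963558), array([493.15288981,  56.85105869]), array([0.55345511, 0.33731729, 0.44064449, 0.275252  ]))
(np.float64(-0.03497932061443133), array([492.82612881,  53.06938283]), array([0.36683441, 0.37054856, 0.19642497, 0.11331132]))
(np.float64(-0.03494464094765113), array([492.98950984,  54.96021812]), array([0.19705552, 0.16064782, 0.24431847, 0.14216819]))
band [336.51351351 212.64864865] 74 [314.06976744 192.44186047] 43 [452.84317963 100.47601224 175.6867057 ]
```

View pics/crop.png

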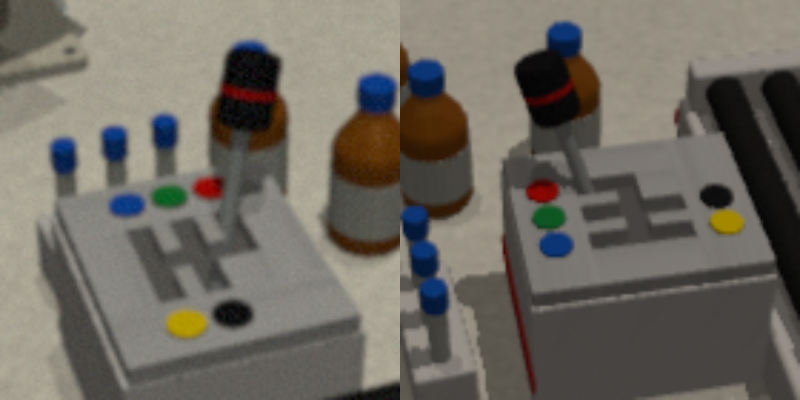

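The crop confirms it. The blue disc is in the near row, right column (the closest to the robot's right). The lever leans into the red (parking) slot, and the crossbar is clear. The mixer is at (493, 55) with yaw -0.035, and the disc height triangulates to about 111 mm. First push: closed fingertips on the grip's near side, moving +x to the crossbar.

```bash
cat > mv.py <<'E'
from cell import bot
import numpy as np,cv2
from vis import *
TH=-0.035;T=np.array([493.,55.]);c,s=np.cos(TH),np.sin(TH);RM=np.array([[c,-s],[s,c]])
Q=[np.cos(TH/2),np.sin(TH/2),0,0]
def w(x,y,ztip): return [*(RM@[x,y]+T),ztip+80]      # mixer xy + fingertip height -> TCP
def tom(p): return RM.T@(np.asarray(p)[:2]-T)
def rep(tag):
    o=bot.observe();print(tag,round(o["t"],2),tom(o["tool_pos"]).round(1),round(o["tool_pos"][2]-80,1),"F",o["wrist_force"].round(1))
def shot(name):
    r=[]
    for n in("scene","side"):
        k=bot.capture(n);r.append(k);cv2.imwrite(f"pics/{name}_{n}.png",k["img"][:,:,::-1])
    return r
E
python3 - <<'E'
from mv import *
bot.command_gripper(0,20);rep("closed")
print(bot.ik(w(-100,47,240),Q),bot.ik(w(30,-47,240),Q))
bot.goto(w(-100,47,245),Q);rep("above")
bot.line_to(w(-100,47,176),feed=120);rep("down")
print(bot.line_to(w(-28,47,176),feed=40,threshold=15));rep("pushed")
a,b=shot("p1")
cv2.imwrite("pics/p1c.png",np.hstack([cv2.resize(a["img"][150:320,240:410],(400,400)),cv2.resize(b["img"][130:300,240:410],(400,400))])[:,:,::-1])
E
```

```text
closed 1.49 [-262.5 -654.1] 222.7 F [ 0.   0.7 -1.2]
[ 2.31981068e-01  7.07030512e-02  2.06338389e+00 -4.44089210e-16
  1.00750571e+00  1.83777739e+00] [-9.43993132e-03  2.49641822e-01  1.84169683e+00 -4.44089210e-16
  1.05025400e+00  1.59635640e+00]
above 4.04 [-99.7  46.7] 245.0 F [0.6 0.1 0. ]
down 4.77 [-99.6  47. ] 176.3 F [ 0.1 -0.1  0.2]
False
pushed 6.72 [-28.1  47. ] 176.0 F [-1.8 -0.1  0.8]
```

View pics/p1c.png

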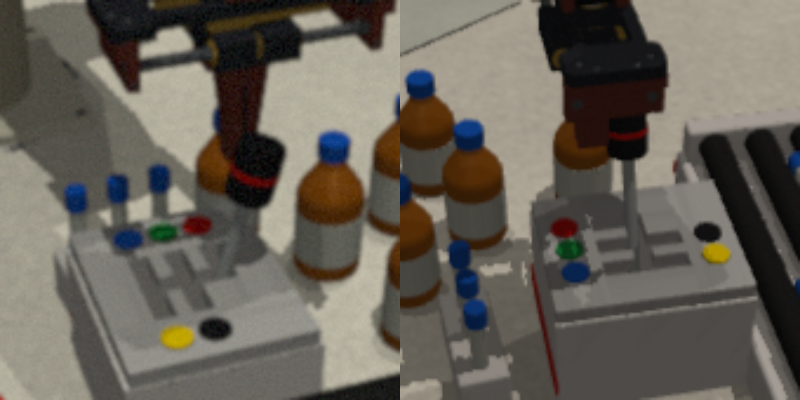

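The lever has come upright in x and is at the crossbar: in the side crop the stem stands at about (633,240), in line with the crossbar. I'll back off, go round to the +y side and measure the grip with nothing touching it.

```bash
cat >> mv.py <<'E'
def stemmeas(cam,name):
    "band centre in one image -> band pixels"
    return blob(cam["img"],'red',name)
def lever(a,b,gm):
    "gm: expected grip in mixer xy, z. Returns band centre by ray/column midpoints in both views"
    out=[]
    for k in(a,b):
        X=np.array([*(RM@gm[:2]+T),gm[2]]);p=k["K"]@(k["R"]@X+k["t"]);p=p[:2]/p[2]
        q,n=blob(k["img"],'red',p);out.append(q);print("exp",p.round(1),"band",q.round(1),n)
    X=tri(a,out[0],b,out[1]);print("grip band mixer",tom(X).round(1),X[2].round(1))
    C=np.mean([tom(-k["R"].T@k["t"])/1 for k in(a,b)],0)
    # visible band half is displaced towards each camera by about 0.8 r: cast rays corrected
    A=[];B=[]
    for k,q in zip((a,b),out):
        for z in (X[2],):
            P0=tom(ray(k,q,z));Cc=tom(-k["R"].T@k["t"]);d=(P0-Cc)/np.linalg.norm(P0-Cc);n=np.array([-d[1],d[0]]);A.append(n);B.append(n@P0)
    print("axis (ray crossing in plan)",np.linalg.solve(A,B).round(1))
E
python3 - <<'E'
from mv import *
bot.line_to(w(-60,47,176),feed=100)
bot.line_to(w(-60,47,245),feed=150)
bot.line_to(w(0,100,245),feed=150)
a,b=shot("p2");lever(a,b,np.array([0,47,183.]));rep("side")
cv2.imwrite("pics/p2c.png",np.hstack([cv2.resize(a["img"][150:320,240:410],(400,400)),cv2.resize(b["img"][130:300,240:410],(400,400))])[:,:,::-1])
E
```

```text
exp [347.5 223.5] band [346.2 225.5] 82
exp [336.4 183.9] band [336.7 186.8] 39
grip band mixer [-0.1 44.8] 179.2
axis (ray crossing in plan) [ 0.2 45. ]
side 8.68 [-0.8 99.5] 244.6 F [-0.7 -0.4  0.5]
```

View pics/p2c.png

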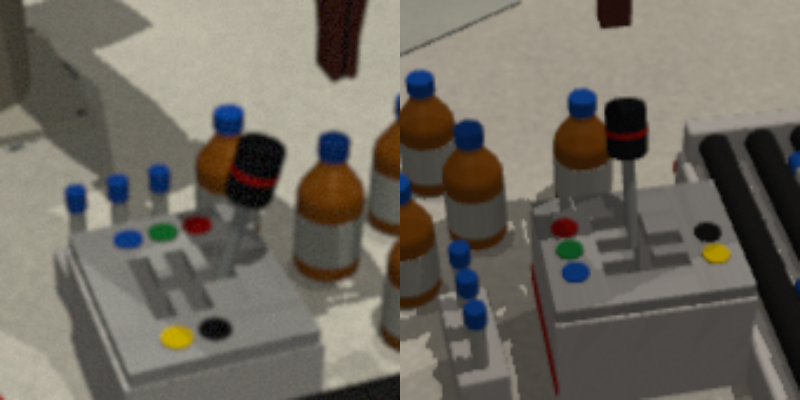

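The lever stands at the grip at mixer (0, 45), so it is centred on the crossbar. In the side crop the stem is at (635,215), in the crossbar. Next I push -y along the crossbar to the right stop.

Run:
```python
from mv import *
bot.line_to(w(0,100,176),feed=120);rep("down")
print(bot.line_to(w(0,30,176),feed=40,threshold=12));rep("mid")
print(bot.line_to(w(0,-18,176),feed=35,threshold=10));rep("pushed")
bot.line_to(w(0,20,176),feed=100);bot.line_to(w(0,20,245),feed=150);bot.line_to(w(40,20,245),feed=150);rep("up")
a,b=shot("p3");lever(a,b,np.array([0,-47,183.]))
cv2.imwrite("pics/p3c.png",np.hstack([cv2.resize(a["img"][150:320,220:390],(400,400)),cv2.resize(b["img"][130:300,240:410],(400,400))])[:,:,::-1])
```

```text
down 9.4 [  0.3 100. ] 176.5 F [0.3 0.1 0.7]
False
mid 11.3 [-0.1 30. ] 175.9 F [-0.2  2.9  2.1]
False
pushed 12.82 [  0. -18.] 176.1 F [-0.8 -0.2 -1.2]
up 14.38 [39.4 19.8] 243.7 F [ 0.2 -0.6 -0.3]
exp [286.3 235.8] band [289.9 238.7] 63
exp [348.7 218.3] band [347.3 225.4] 19
grip band mixer [ -3.1 -43.7] 170.9
axis (ray crossing in plan) [ -0.4 -41.9]
```

View pics/p3c.png

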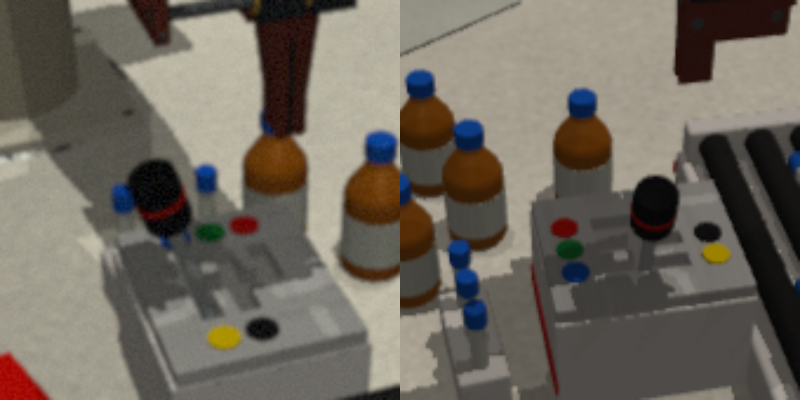

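The grip reads y ≈ -43 and no stop force was felt: in the side crop the grip is at (654,207), stem near (643,255). The fingertips look thinner than I assumed, so the lever may be a few mm short. I'll push again until the stop is felt.

Run:
```python
from mv import *
bot.line_to(w(0,20,245),feed=150);bot.line_to(w(0,20,176),feed=120);bot.line_to(w(0,-10,176),feed=60);rep("near")
print(bot.line_to(w(0,-36,176),feed=20,threshold=8));rep("pushed")
bot.line_to(w(0,20,176),feed=100);bot.line_to(w(0,20,245),feed=150);bot.line_to(w(50,20,245),feed=150);rep("up")
a,b=shot("p4");lever(a,b,np.array([0,-47,183.]))
cv2.imwrite("pics/p4c.png",np.hstack([cv2.resize(a["img"][150:320,220:390],(400,400)),cv2.resize(b["img"][130:300,240:410],(400,400))])[:,:,::-1])
```

```text
near 16.27 [  0.  -10.3] 176.1 F [-0.3 -1.2  0.4]
True
pushed 16.93 [  0.  -18.8] 175.9 F [0.6 4.2 1.7]
up 18.57 [49.2 19.8] 243.7 F [0.1 0.5 0.8]
exp [286.3 235.8] band [289.8 238.7] 67
exp [348.7 218.3] band [345.6 224.8] 25
grip band mixer [ -5.3 -42.6] 170.4
axis (ray crossing in plan) [ -3.2 -41.3]
```

View pics/p4c.png

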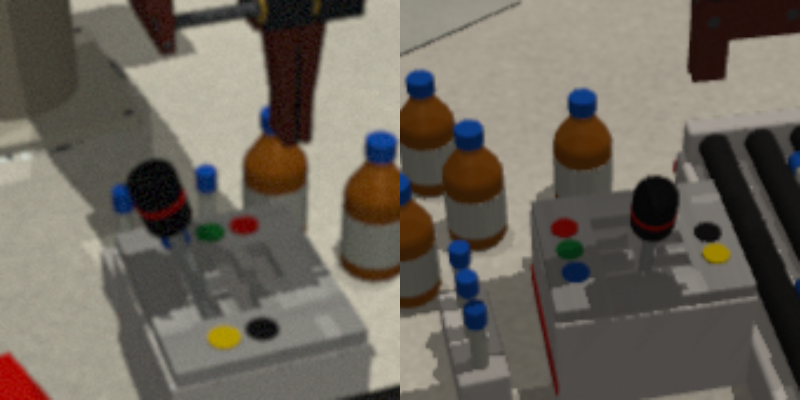

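The stop was felt (8 N change at finger y = -18.8) and the picture hasn't changed: grip at side crop (655,207), at the right end of the crossbar. So the lever is in the right column. The final push is -x into the blue slot until its stop.

Run:
```python
from mv import *
bot.line_to(w(50,-44,245),feed=150);bot.line_to(w(50,-44,171),feed=120);rep("down")
print(bot.line_to(w(8,-44,171),feed=50,threshold=12));rep("a")
print(bot.line_to(w(-36,-44,171),feed=30,threshold=10));rep("pushed")
bot.line_to(w(40,-44,171),feed=100);bot.line_to(w(40,-44,245),feed=150);bot.line_to(w(40,90,260),feed=150);rep("up")
a,b=shot("p5");lever(a,b,np.array([-50,-47,178.]))
cv2.imwrite("pics/p5c.png",np.hstack([cv2.resize(a["img"][150:320,220:390],(400,400)),cv2.resize(b["img"][130:330,230:430],(400,400))])[:,:,::-1])
```

```text
down 20.01 [ 50.4 -43.7] 171.4 F [-0.3 -0.5  0.7]
False
a 21.0 [  8.2 -44. ] 171.1 F [2.  0.3 2. ]
True
pushed 22.04 [-23.  -43.9] 171.9 F [ 5.   0.2 -0.4]
up 24.52 [39.9 89.5] 259.7 F [-0.2 -0.6  0.6]
exp [277.5 220.9] band [281.8 223.1] 80
exp [318.5 224.4] band [323.3 229.6] 23
grip band mixer [-44.2 -45.1] 171.9
axis (ray crossing in plan) [-41.1 -42.6]
```

View pics/p5c.png

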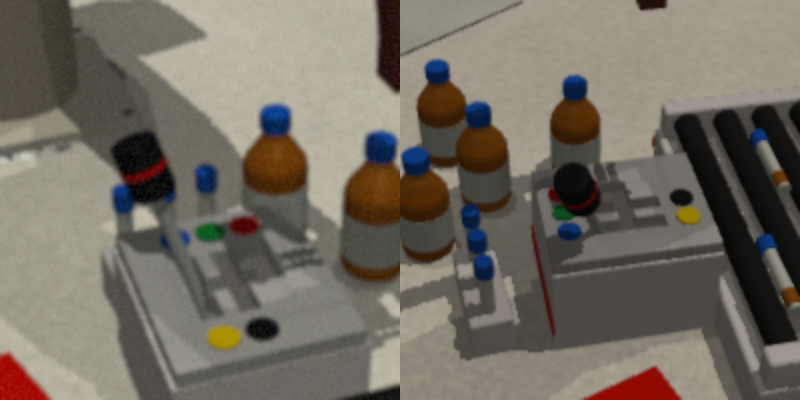

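The grip is now over the near right slot (scene crop (145,170), side crop (577,190)). The stop was felt at finger x = -23, where home was predicted. A second, firmer nudge will confirm it's fully home before I hand in.

Run:
```python
from mv import *
bot.line_to(w(40,-44,245),feed=200);bot.line_to(w(40,-44,171),feed=150);bot.line_to(w(-15,-44,171),feed=100);rep("near")
print(bot.line_to(w(-32,-44,171),feed=20,threshold=15));rep("pushed")
bot.line_to(w(40,-44,171),feed=100);bot.line_to(w(40,-44,260),feed=150);bot.line_to(w(40,60,290),feed=150);rep("up")
a,b=shot("p6");lever(a,b,np.array([-50,-47,178.]))
import pickle;d=pickle.load(open("d0.pkl","rb"))
for nm,z,s in(("red",32,(220,322)),("blue",108,(272,234))): # slide box, rack cap: unmoved?
    print(nm,blob(d["scene"]["img"],nm,s)[0].round(1),blob(a["img"],nm,ray(a,(0,0),0)[:2]*0+(a["K"]@(a["R"]@ray(d["scene"],s,z)+a["t"]))[:2]/(a["K"]@(a["R"]@ray(d["scene"],s,z)+a["t"]))[2])[0].round(1))
cv2.imwrite("pics/p6.png",a["img"][:,:,::-1])
```

```text
near 26.78 [-14.3 -44. ] 171.6 F [-0.2 -0.2 -0. ]
True
pushed 27.52 [-24.7 -43.7] 172.9 F [ 7.2 -0.1 -0.8]
up 29.95 [39.8 59.6] 289.4 F [-0.4  0.   0.4]
exp [277.5 220.9] band [281.8 223.2] 78
exp [318.5 224.4] band [323.3 229.6] 23
grip band mixer [-44.1 -45.2] 171.9
axis (ray crossing in plan) [-41.2 -42.7]
red [221.4 324.3] [221.3 324.3]
blue [272. 234.] [271.8 234. ]
```

View pics/p6.png

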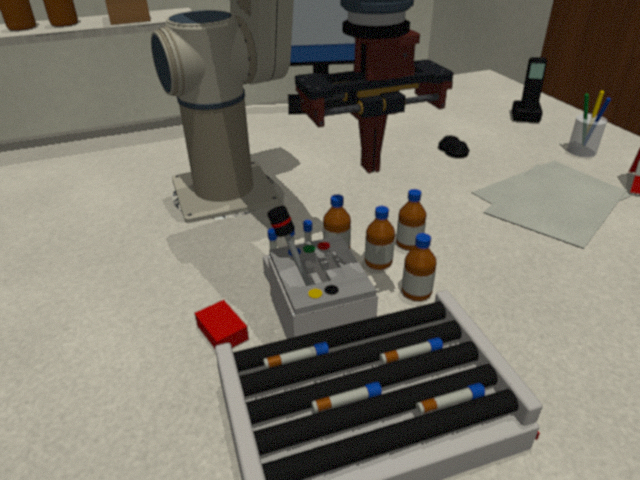

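The lever didn't move under the firmer 15 N push, so it is at its stop in the blue slot (grip at (281,222)). The bottles, slide box (221,324) and rack (272,234) are where they started, and the gripper is clear.

```bash
python3 -c "
from cell import bot
print(bot.sign_off())"
```

```text
the job is handed in; nothing more can be done
None
```

The lever was pushed, without gripping, from the red slot along the crossbar and fully home into the blue-dot slot, with the bottle, slide box and tube rack left in place, and the job was handed in at about 30 s.

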